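# Put the bun foot back in the glass-topped showcase

### The arm

A 6-joint arm with a two-finger parallel gripper is mounted at the origin on the work surface. World frame = base frame: x ahead of the robot, y to its left, z up, the work surface at z = 0. Lengths are in m, angles in rad, forces in N, time in s.
With the tool pointing down it reaches from about 0.35 to 0.775 m from the base axis. Payload 7.3 kg.
Tool frame: the origin (TCP) lies on the centre line of the jaws, within the pads' length; the fingertips stand 22 mm ahead of it and the grasp point (between the pads) lies 3 mm ahead of it (nose_length is the z of the fingertips in the tool frame, in m); z points along the fingers, y is the line along which they close (so a half turn about z gives the same grasp; the last joint's range is limited). The gripper opens to 92 mm and grips with 3 to 60 N. Pads are 19 mm wide; open, the fingers measure 130 mm over their backs; the gripper's body (75 mm by 190 mm) begins 47 mm behind the grasp point.
Start: joints at [-1.307, 0.342, 1.524, -0, 1.275, -0.146], TCP at [0.209, -0.482, 0.249] pointing down, gripper open.
Joint ranges: [-2.53, 2.53], [-0.77, 2.02], [0.04, 2.7], [-1, 4.14], [0.28, 2.66], [-3.11, 3.11]. Speed limits (rad/s): [2.57, 2.57, 3.14, 3.14, 3.14, 3.14].

### API

Orientations are given as a unit quaternion [w, x, y, z].
In Python, from workcell import get_obs, grab_frame, get_calibration, finish_job, nose_length gives the robot as it stands. The module is installed in compiled form; this text tells all that it offers.
- The arm moves only by the tool move_arm, never from a script. Its argument "plan" is a list of rows, each a list of 3 entries, a list of its own where there are three numbers: the shift along the tool's x, y, z in mm, then the turn about the tool's z in rad, then the opening, from -1 (shut) to 1 (fully open). In form: [[[dx, dy, dz], roll, grip], ...]. A call has 1 to 12 rows; each row shifts and turns the commanded pose from where the row before left it, along the tool's axes as they then stand; what a row does not reach is not made up. A row lasts 1/12 s, in which the tool goes at most 41.7 mm and 7.16 degrees, less where a joint would pass 70% of its speed; a pose out of reach is approached as far as the arm can. A call is refused whole if a number of a shift passes 41.7 or a number of a turn 0.125, either way. A call with a gripper value outside its range is refused whole. The fingers move at their own pace and stop on an object; the grip force is fixed at half the most. Time passes only in rows, so rows that do not move let the fingers close. It gives the time, the measured TCP pose, the force, the opening and the grip force at its end, in the units of the state.
- get_obs(): the state, without advancing time (a new reading comes with each control period).
- grab_frame(name): name is "side" or "top"; returns (picture, depth): 400x640x3 uint8, red, green, blue; 400x640 float32, m along the optical axis (not along the pixel's ray), 0 where there is no reading.
- get_calibration(name): a dict with "intrinsics" (3x3 intrinsics, pixels), "dist" ([k1, k2, p1, p2, k3] as OpenCV has them; the pictures are not rectified), "R" (3x3) and "t" (3): a world point X has camera coordinates R X + t. Camera axes: x right, y down, z forward; pixel columns grow to the right and rows downward; lengths in m; the calibration is good to about 2 mm. A picture is of the moment at which its call begins. get_calibration takes no time and is no camera call.
- finish_job(): hands the job in; it is judged then, once.
The state is a dict: "clock": time; "joint_pos": joint angles; "qd": joint speeds; "joint_torque": joint torques, N m; "tool_pos": TCP position; "orientation": TCP orientation; "contact_force": force on the tool from outside, world axes, zero at the start; "ft_torque": the same for the moment, N m; "grip_width": opening from 0.0 (shut) to 1.0 (fully open); "grasp_force": force on a finger pad.
Only numpy, scipy, OpenCV 4.12 (cv2) and the standard library are available. Lean on these libraries where they do the work, as an engineer would, in place of code of your own. Each camera call takes 0.05 s, during which the arm holds its last target. There are 200 camera calls.

### The job

Slide the showcase's right-hand glass top open, stand the bun foot upright on the empty cork pad inside, and slide the glass fully shut again. The glass has no handle and lies in its track, so press closed fingertips on top of it and drag it along, but never load the showcase or its glass with more than 25 N. Leave the other furniture-foot samples where they are.

Things in the scene. Friction and masses are not known exactly. Their poses are not given: they have to be found in the camera images.
- case: Low counter showcase, fixed to the desk, 264 (its x) x 420 (its y) x 66 mm high. Origin: centre of its underside; axes as the robot's at yaw 0 (y along its length, to the left). Walls 12 mm; inner floor at z = 10 mm; two dividers along y at x = -40 and 40 mm, 3 mm thick, to z = 26 mm, make three bays. Rims at z = 66 to 67 mm. Glass is free between x = -114 and 114 mm.
- case_end (a point): Inside face of the showcase's right end wall, at mid-width and at the top of the wall: case x = 0, y = -198, z = 66 mm. The shut pane's edge butts against this wall.
- upper_edge (a point): Middle of the right-hand edge of the fixed upper pane, on its top face: case x = 0, y = -3, z = 64 mm. This pane, 4 mm thick, covers the left half of the showcase; the sliding pane passes 3 mm under it and is covered left of this edge, which stands 7 mm above the sliding pane.
- pane (a joint): How far the sliding lower pane (right half) is open, m: 0 shut against the right end wall, 0.16 at its stop; grows as it slides to the case's +y (left), under the fixed pane. It may start up to 12 mm open. It drags stiffly in its felt track (about 4 N) and stays where it is left. It cannot be lifted and does not give downwards. A press of 12 to 18 N carries it along; a lighter one slips.
- pane_edge (a point): In the track of the sliding pane (clear glass, 4 mm thick, greenish edge), at mid-width: level with the pane's right-hand (case -y) edge and with the nominal height of its top, case z = 57 mm. The glass rests on felt packing that differs from case to case: its real top is up to 1.5 mm higher or lower than this. The pane reaches 205 mm from here towards case +y.
- bun_foot: Turned pale wooden bun foot, loose, standing on the desk to the right of the showcase: 36 mm tall, round, 30 mm across at its underside, 48 mm across from 10 to 26 mm up, 36 mm across at the top; 35 to 65 g. Origin: centre of its underside, z up.
- cork_pad: Square cork pad 64 x 64 x 3 mm fixed on the showcase floor in one of the three bays, at case y = -128 mm (70 mm from the right end wall) and case x = -80, 0 or 80 mm; the other bays hold samples. Origin: centre of its underside; its top is 3 mm higher. A bun foot on it clears the pane by 4 mm.
- cup_ferrule: Bystander in a bay: brass cup ferrule, round, 42 mm across at the top, 32 mm tall. Origin: centre of its underside.
- square_foot: Bystander in a bay: dark square stepped foot, 42 x 42 mm, 34 mm tall. Origin: centre of its underside.
- tapered_leg: Bystander on the desk to the right of the showcase, beyond the bun foot: pale tapered leg standing on its thin end, 90 mm tall, 38 mm across at the top, 20 mm at the foot. Origin: centre of its underside.
There are look-alikes about, which are no part of the job. Leave any grey or red look-alike of the bun_foot alone.

How it is judged:
By the outcome, as a careful person would: the job done as asked, in the order asked, and still so for the second after the job is handed in, with the robot touching nothing.
It also fails if it takes over 72 s, if anything falls off the work surface, if the arm or the gripper's body presses on something with over 40 N, if the wrist force passes 120 N, or if a joint passes its speed limit or range.

## Working session

There is one attempt and no reset: what is moved stays moved. The work goes in short steps, Python scripts to look and compute and a tool call to move; the robot and the scene stay as the last step left them, time stands still between calls to the robot, and variables do not carry over. Pictures are saved under pics/ and viewed, at most 10 in all, crops included, and the job is handed in when it is done.

Besides the shell and the picture viewer there is one more tool, called after "Request:" as name(argument=value, ...), one argument or row to a line, values as JSON. move_arm: Moves the arm, as the interface text tells. Its arguments: {"type":"object","properties":{"plan":{"type":"array"}},"required":["plan"]}

```bash
mkdir -p pics
cat > h.py <<'E'
import numpy as np, cv2
from workcell import *
def cal(n):
    c=get_calibration(n); return [np.array(c[k],float) for k in ("intrinsics","dist","R","t")]
def ray(n,px):
    K,d,R,t=cal(n); p=cv2.undistortPoints(np.array(px,float).reshape(-1,1,2),K,d).reshape(-1,2)
    D=np.c_[p,np.ones(len(p))]@R; return -R.T@t, D
def onplane(n,px,z):
    o,D=ray(n,px); return o+D*((z-o[2])/D[:,2])[:,None]
def proj(n,X):
    K,d,R,t=cal(n); return cv2.projectPoints(np.array(X,float).reshape(-1,1,3),cv2.Rodrigues(R)[0],t,K,d)[0].reshape(-1,2)
def snap(n,f=None):
    im,dp=grab_frame(n)
    if f: cv2.imwrite('pics/'+f,im[:,:,::-1])
    return im,dp
def pts(n,dp):
    v,u=np.mgrid[:400,:640]; o,D=ray(n,np.c_[u.ravel(),v.ravel()]); return (o+D*dp.reshape(-1,1)).reshape(400,640,3)
E
python3 - <<'E'
from h import *
for n in("top","side"):
    im,dp=snap(n,n+'1.png'); np.savez('pics/'+n+'1.npz',im=im,dp=dp)
    K,d,R,t=cal(n); print(n,(-R.T@t).round(3),R[2].round(2),K[0,0])
print(get_obs(),nose_length)
E
```

```text
top [ 0.416 -0.084  0.975] [ 0.12 -0.03 -0.99] 383.6237890584814
side [0.496 0.702 0.531] [ 0.07 -0.87 -0.49] 374.1158120901029
{'clock': 0.1, 'joint_pos': array([-1.30699279e+00,  3.42640233e-01,  1.52491583e+00,  2.01552113e-05,
        1.27539929e+00, -1.45973085e-01]), 'qd': array([ 0.00248176, -0.00103121, -0.00273125,  0.00117291, -0.00026572,
       -0.00057686]), 'joint_torque': array([ 1.60114399e-03, -4.32004416e+01, -2.44696176e+01,  7.19165476e-02,
        5.25683386e-02, -5.29648389e-05]), 'tool_pos': array([ 0.209114  , -0.48119624,  0.24812307]), 'orientation': array([-6.80736945e-04,  9.79084086e-01,  2.03454881e-01, -3.04963750e-05]), 'contact_force': array([ 0.94551055,  0.09213607, -0.57157768]), 'ft_torque': array([-0.05215645, -0.0199707 ,  0.03977905]), 'grasp_force': 0.0, 'grip_width': 1.0005500786824653} 0.022
```

View pics/top1.png

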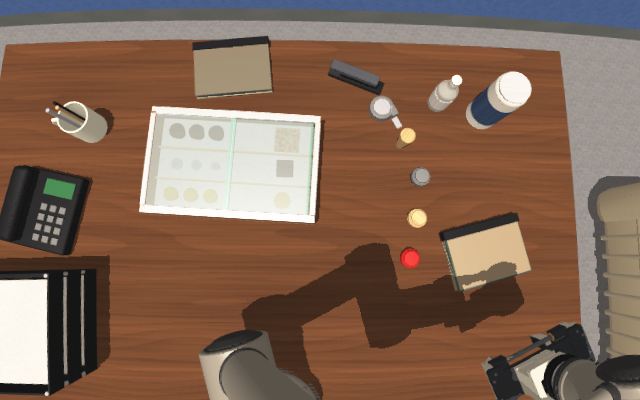

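View pics/side1.png

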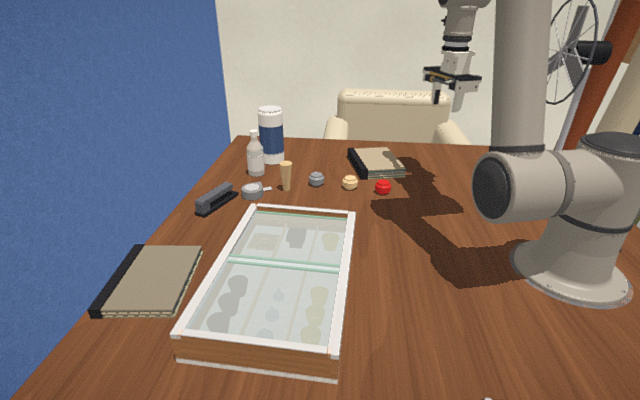

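Run:
```python
from h import *
d=np.load('pics/top1.npz'); im,dp=d['im'],d['dp']; P=pts('top',dp); hsv=cv2.cvtColor(im,cv2.COLOR_RGB2HSV)
# case rim
m=((hsv[...,1]<40)&(hsv[...,2]>215)).astype(np.uint8); m[:, :120]=0; m[:,340:]=0; m[240:]=0;m[:100]=0
pp=np.argwhere(cv2.morphologyEx(m,cv2.MORPH_OPEN,np.ones((3,3))))[:,::-1]
W=onplane('top',pp,0.0665)[:,:2]; 
print('rim depth z',np.median(P[m>0][:,2]))
r=cv2.minAreaRect((W*1000).astype(np.float32)); print(r, cv2.boxPoints(r))
# objects
for nm,(u,v),w in (('bun',(417,218),14),('grey',(421,177),14),('red',(410,258),14),('leg',(407,135),14)):
    q=P[v-w:v+w,u-w:u+w].reshape(-1,3); zz=q[:,2].max(); s=q[q[:,2]>zz-.005]; b=q[q[:,2]>.012]
    print(nm,'zmax',zz.round(4),'top c',s.mean(0).round(4),'ext',(np.ptp(s,axis=0)).round(3),'body mid',((b.max(0)+b.min(0))/2).round(4),np.ptp(b,axis=0).round(3))
big=cv2.resize(im[100:280,270:450],None,fx=3,fy=3,interpolation=cv2.INTER_CUBIC); cv2.imwrite('pics/crop1.png',big[:,:,::-1])
```

```text
rim depth z 0.06204748322892528
((612.469970703125, 111.07818603515625), (419.5887756347656, 263.7575988769531), 86.9867935180664) [[ 469.74542   -91.49379 ]
 [ 733.13837  -105.358505]
 [ 755.1945    313.65015 ]
 [ 491.80157   327.5149  ]]
bun zmax 0.975 top c [ 0.4162 -0.0842  0.975 ] ext [0. 0. 0.] body mid [ 0.4619 -0.2291  0.4936] [0.091 0.29  0.963]
grey zmax 0.975 top c [ 0.4162 -0.0842  0.975 ] ext [0. 0. 0.] body mid [ 0.5159 -0.2363  0.4939] [0.2   0.304 0.962]
red zmax 0.975 top c [ 0.4162 -0.0842  0.975 ] ext [0. 0. 0.] body mid [ 0.3896 -0.2189  0.4935] [0.053 0.269 0.963]
leg zmax 0.975 top c [ 0.4162 -0.0842  0.975 ] ext [0. 0. 0.] body mid [ 0.5574 -0.2094  0.4938] [0.283 0.25  0.962]
```

View pics/crop1.png

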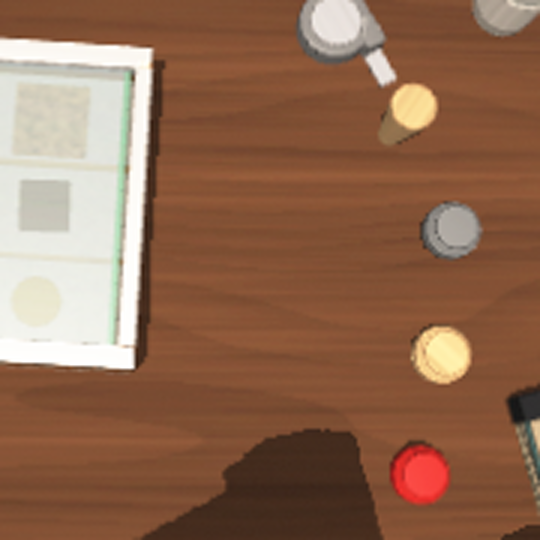

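```bash
cat >> h.py <<'E'
C=np.array([.6125,.1111]); YAW=-0.0526
def c2w(x,y,z): c,s=np.cos(YAW),np.sin(YAW); return np.array([C[0]+c*x-s*y,C[1]+s*x+c*y,z])
def w2c(W): c,s=np.cos(YAW),np.sin(YAW); d=np.atleast_2d(W)[:,:2]-C; return np.c_[c*d[:,0]+s*d[:,1],-s*d[:,0]+c*d[:,1]]
def blob(n,im,lo,hi,box):
    u0,u1,v0,v1=box; hsv=cv2.cvtColor(im,cv2.COLOR_RGB2HSV); m=cv2.inRange(hsv,lo,hi); k=np.zeros_like(m); k[v0:v1,u0:u1]=m[v0:v1,u0:u1]
    cs=cv2.findContours(k,0,2)[0]; return max(cs,key=cv2.contourArea) if cs else None
E
python3 - <<'E'
from h import *
for n,b in (('top',(400,435,202,235)),('side',(338,362,172,194))):
    im=np.load(f'pics/{n}1.npz')['im']; hsv=cv2.cvtColor(im,cv2.COLOR_RGB2HSV)
    print(hsv[218,417] if n=='top' else hsv[183,350])
    c=blob(n,im,(14,60,120),(30,200,255),b); x,y,w,h=cv2.boundingRect(c)
    p=np.array([x+(w-1)/2,y+(h-1)/2]); print(n,(x,y,w,h),cv2.contourArea(c))
    print(onplane(n,[p,[x-.5,p[1]],[x+w-.5,p[1]],[p[0],y-.5],[p[0],y+h-.5]],.018).round(4))
im=np.load('pics/top1.npz')['im'].astype(int); hsv=cv2.cvtColor(im.astype(np.uint8),cv2.COLOR_RGB2HSV)
g=(im[...,1]-im[...,0]>18)&(im[...,1]-im[...,2]>3); 
pp=np.argwhere(g)[:,::-1]; pp=pp[(pp[:,0]>140)&(pp[:,0]<325)&(pp[:,1]>105)&(pp[:,1]<225)]
w=w2c(onplane('top',pp,.057)); print(np.histogram(w[:,1],bins=np.arange(-.21,.21,.01)))
a=w[w[:,1]<-.15]; print('pane edge y', np.percentile(a[:,1],[5,25,50,75,95]), np.polyfit(a[:,0],a[:,1],1))
w=w2c(onplane('top',pp,.064)); b=w[abs(w[:,1])<.03]; print('upper edge y',np.percentile(b[:,1],[5,50,95]))
S=np.load('pics/side1.npz')['im'].astype(int)
for s,x in ((1,0),):
  print('side proj case_end,upper_edge',proj('side',[c2w(0,-.198,.066),c2w(0,-.003,.064),c2w(.132,-.21,.066),c2w(-.132,-.21,.066),c2w(.132,.21,.066),c2w(-.132,.21,.066)]).round(1))
# cork
m=blob('top',np.load('pics/top1.npz')['im'],(8,20,120),(30,90,235),(272,304,125,156)); x,y,ww,h=cv2.boundingRect(m); print((x,y,ww,h),w2c(onplane('top',[[x+(ww-1)/2,y+(h-1)/2]],.013)))
E
```

```text
[ 24  84 254]
top (407, 208, 20, 20) 281.0
[[ 0.4866 -0.3516  0.018 ]
 [ 0.4864 -0.3259  0.018 ]
 [ 0.4867 -0.3775  0.018 ]
 [ 0.512  -0.3523  0.018 ]
 [ 0.4613 -0.3511  0.018 ]]
[ 18  90 244]
side (342, 174, 16, 16) 181.0
[[ 0.4888 -0.3563  0.018 ]
 [ 0.5137 -0.3535  0.018 ]
 [ 0.4639 -0.3592  0.018 ]
 [ 0.4899 -0.4161  0.018 ]
 [ 0.4878 -0.3014  0.018 ]]
(array([  0, 111,  67,   0,   0,   0,   0,   0,   0,   0,   0,   0,   0,
         0,   0,   0,   0,   0,   0,   0,  43, 153,   6,   0,   0,   0,
         0,   0,   0,   0,   0,   0,   0,   0,   0,   0,   0,   0,   0,
         0,   0]), array([-2.10000000e-01, -2.00000000e-01, -1.90000000e-01, -1.80000000e-01,
       -1.70000000e-01, -1.60000000e-01, -1.50000000e-01, -1.40000000e-01,
       -1.30000000e-01, -1.20000000e-01, -1.10000000e-01, -1.00000000e-01,
       -9.00000000e-02, -8.00000000e-02, -7.00000000e-02, -6.00000000e-02,
       -5.00000000e-02, -4.00000000e-02, -3.00000000e-02, -2.00000000e-02,
       -1.00000000e-02,  1.94289029e-16,  1.00000000e-02,  2.00000000e-02,
        3.00000000e-02,  4.00000000e-02,  5.00000000e-02,  6.00000000e-02,
        7.00000000e-02,  8.00000000e-02,  9.00000000e-02,  1.00000000e-01,
        1.10000000e-01,  1.20000000e-01,  1.30000000e-01,  1.40000000e-01,
        1.50000000e-01,  1.60000000e-01,  1.70000000e-01,  1.80000000e-01,
        1.90000000e-01,  2.00000000e-01]))
pane edge y [-0.19274947 -0.19179337 -0.19064888 -0.18940611 -0.1883645 ] [ 0.00179225 -0.19060215]
upper edge y [-0.00317016  0.0011164   0.00818219]
side proj case_end,upper_edge [[302.4 209.5]
 [285.  258.6]
 [251.8 202.9]
 [356.4 211.4]
 [171.2 333.7]
 [340.9 354.8]]
(274, 128, 26, 25) [[ 0.07883509 -0.12702372]]
```

```bash
cat >> h.py <<'E'
def go(*T):
    from scipy.spatial.transform import Rotation as Ro
    o=get_obs(); q=o['orientation']; R=Ro.from_quat(np.r_[q[1:],q[0]]).as_matrix(); p=o['tool_pos']
    th=np.arctan2(R[1,0],R[0,0]); print('clock',o['clock'],'tcp',p.round(4),'case',w2c(p).round(4),'theta',th.round(4),'roll to go',round(th-YAW,4),'tilt',R[:,2].round(3),'F',o['contact_force'].round(1))
    for t in T:
        c,s=np.cos(YAW),np.sin(YAW); d=(np.array(t)-p)*1000; print(t,'tool d (at case yaw)',[round(x,1) for x in (c*d[0]+s*d[1], s*d[0]-c*d[1], -d[2])]); p=np.array(t)
E
python3 -c "
from h import *
go(c2w(0,-.172,.16),c2w(0,-.172,.057+.022+.012))"
```

```text
clock 0.1 tcp [ 0.2091 -0.4812  0.2481] case [[-0.3717 -0.6127]] theta 0.4098 roll to go 0.4624 tilt [-0.     0.001 -1.   ] F [ 0.9  0.1 -0.6]
[ 0.60345697 -0.06066211  0.16      ] tool d (at case yaw) [np.float64(371.7), np.float64(-440.7), np.float64(88.1)]
[ 0.60345697 -0.06066211  0.091     ] tool d (at case yaw) [np.float64(0.0), np.float64(-0.0), np.float64(69.0)]
```

Request:
move_arm(
  plan=[
    [[0,0,0],0.116,-1],
    [[0,0,0],0.116,-1],
    [[0,0,0],0.116,-1],
    [[0,0,0],0.115,-1],
  ],
)

```text
clock: 0.43
tool_pos: [0.2091, -0.4813, 0.2483]
orientation: [-0.0, 1.0, -0.029, -0.0]
contact_force: [0.7, -0.8, -0.5]
grip_width: 0.757
grasp_force: 0.0
```

Request:
move_arm(
  plan=[
    [[10,-12,0],0,-1],
    [[22,-26,0],0,-1],
    [[22,-26,0],0,-1],
    [[22,-26,0],0,-1],
    [[22,-26,0],0,-1],
    [[22,-26,0],0,-1],
    [[22,-26,0],0,-1],
    [[22,-26,0],0,-1],
    [[22,-26,0],0,-1],
    [[22,-26,0],0,-1],
    [[22,-26,0],0,-1],
    [[22,-26,0],0,-1],
  ],
)

```text
clock: 1.43
tool_pos: [0.4775, -0.1958, 0.2485]
orientation: [-0.0, 1.0, -0.027, -0.0]
contact_force: [-0.3, -0.9, 0.0]
grip_width: 0.008
grasp_force: 0.0
```

Request:
move_arm(
  plan=[
    [[22,-26,10],0,-1],
    [[22,-26,20],0,-1],
    [[22,-26,20],0,-1],
    [[22,-26,20],0,-1],
    [[15,-20,18],0,-1],
    [[8,-8,0],0,-1],
    [[8,-8,0],0,-1],
    [[0,0,0],0,-1],
  ],
)

```text
clock: 2.1
tool_pos: [0.6043, -0.0632, 0.1613]
orientation: [0.0, 1.0, -0.026, 0.001]
contact_force: [0.6, -0.6, -0.5]
grip_width: 0.002
grasp_force: 0.0
```

```bash
python3 -c "
from h import *
go(c2w(0,-.172,.16),c2w(0,-.172,.057+.022+.006))"
```

```text
clock 2.1 tcp [ 0.6043 -0.0632  0.1613] case [[ 0.001  -0.1745]] theta -0.052 roll to go 0.0006 tilt [ 0.001 -0.    -1.   ] F [ 0.6 -0.6 -0.5]
[ 0.60345697 -0.06066211  0.16      ] tool d (at case yaw) [np.float64(-1.0), np.float64(-2.5), np.float64(1.3)]
[ 0.60345697 -0.06066211  0.085     ] tool d (at case yaw) [np.float64(0.0), np.float64(-0.0), np.float64(75.0)]
```

Descend to about 6 mm above the glass.

Request:
move_arm(
  plan=[
    [[-1,-3,10],0,-1],
    [[0,0,20],0,-1],
    [[0,0,20],0,-1],
    [[0,0,15],0,-1],
    [[0,0,8],0,-1],
    [[0,0,3],0,-1],
    [[0,0,0],0,-1],
    [[0,0,0],0,-1],
  ],
)

```text
clock: 2.77
tool_pos: [0.6025, -0.0615, 0.0857]
orientation: [0.0, 1.0, -0.027, 0.001]
contact_force: [0.5, 0.1, 0.4]
grip_width: 0.002
grasp_force: 0.0
```

Request:
move_arm(
  plan=[
    [[0,0,2],0,-1],
    [[0,0,1],0,-1],
    [[0,0,1],0,-1],
    [[0,0,0.5],0,-1],
    [[0,0,0],0,-1],
    [[0,0,0],0,-1],
  ],
)

```text
clock: 3.27
tool_pos: [0.6021, -0.0608, 0.0802]
orientation: [0.0, 1.0, -0.027, 0.0]
contact_force: [-0.5, 0.2, -0.1]
grip_width: 0.004
grasp_force: 0.0
```

Request:
move_arm(
  plan=[
    [[0,0,0.5],0,-1],
    [[0,0,0.3],0,-1],
    [[0,0,0],0,-1],
    [[0,0,0],0,-1],
  ],
)

```text
clock: 3.6
tool_pos: [0.6021, -0.0608, 0.0794]
orientation: [0.0, 1.0, -0.027, -0.0]
contact_force: [0.2, -0.6, -0.2]
grip_width: 0.005
grasp_force: 0.0
```

Request:
move_arm(
  plan=[
    [[0,0,0.3],0,-1],
    [[0,0,0.3],0,-1],
    [[0,0,0],0,-1],
    [[0,0,0],0,-1],
  ],
)

```text
clock: 3.93
tool_pos: [0.6021, -0.0609, 0.0788]
orientation: [0.0, 1.0, -0.027, -0.0]
contact_force: [0.4, -0.6, 0.4]
grip_width: 0.004
grasp_force: 0.0
```

Request:
move_arm(
  plan=[
    [[0,0,0.3],0,-1],
    [[0,0,0],0,-1],
    [[0,0,0],0,-1],
  ],
)

```text
clock: 4.18
tool_pos: [0.6021, -0.0609, 0.0785]
orientation: [0.0, 1.0, -0.027, 0.0]
contact_force: [-0.4, -0.8, 0.3]
grip_width: 0.004
grasp_force: 0.0
```

Request:
move_arm(
  plan=[
    [[0,0,0.3],0,-1],
    [[0,0,0],0,-1],
    [[0,0,0],0,-1],
  ],
)

```text
clock: 4.43
tool_pos: [0.6021, -0.0609, 0.0782]
orientation: [0.0, 1.0, -0.027, 0.0]
contact_force: [-0.9, 0.2, 0.0]
grip_width: 0.004
grasp_force: 0.0
```

Request:
move_arm(
  plan=[
    [[0,0,0.3],0,-1],
    [[0,0,0],0,-1],
    [[0,0,0],0,-1],
  ],
)

```text
clock: 4.68
tool_pos: [0.6021, -0.0609, 0.0779]
orientation: [0.0, 1.0, -0.027, 0.0]
contact_force: [-0.4, -0.9, 0.8]
grip_width: 0.004
grasp_force: 0.0
```

Request:
move_arm(
  plan=[
    [[0,0,0.2],0,-1],
    [[0,0,0],0,-1],
    [[0,0,0],0,-1],
  ],
)

```text
clock: 4.93
tool_pos: [0.6021, -0.0609, 0.0778]
orientation: [0.0, 1.0, -0.027, 0.0]
contact_force: [-1.0, 1.2, 2.0]
grip_width: 0.01
grasp_force: 0.8
```

Request:
move_arm(
  plan=[
    [[0,0,0.2],0,-1],
    [[0,0,0],0,-1],
    [[0,0,0],0,-1],
  ],
)

```text
clock: 5.18
tool_pos: [0.6022, -0.0608, 0.0778]
orientation: [0.0, 1.0, -0.027, 0.0]
contact_force: [-2.0, 0.0, 5.1]
grip_width: 0.0
grasp_force: 2.2
```

Request:
move_arm(
  plan=[
    [[0,0,0.2],0,-1],
    [[0,0,0],0,-1],
    [[0,0,0],0,-1],
  ],
)

```text
clock: 5.43
tool_pos: [0.6022, -0.0609, 0.0778]
orientation: [0.0, 1.0, -0.027, 0.0]
contact_force: [-1.5, -0.0, 6.1]
grip_width: 0.004
grasp_force: 3.0
```

Request:
move_arm(
  plan=[
    [[0,0,0.3],0,-1],
    [[0,0,0.2],0,-1],
    [[0,0,0],0,-1],
    [[0,0,0],0,-1],
  ],
)

```text
clock: 5.77
tool_pos: [0.6022, -0.0609, 0.0777]
orientation: [0.0, 1.0, -0.027, 0.0]
contact_force: [-4.0, 0.0, 8.4]
grip_width: 0.003
grasp_force: 4.6
```

Request:
move_arm(
  plan=[
    [[0,0,0.2],0,-1],
    [[0,0,0],0,-1],
    [[0,0,0],0,-1],
  ],
)

```text
clock: 6.02
tool_pos: [0.6022, -0.0609, 0.0777]
orientation: [0.0, 1.0, -0.027, 0.0]
contact_force: [-3.7, 0.7, 10.3]
grip_width: 0.008
grasp_force: 5.2
```

Request:
move_arm(
  plan=[
    [[0,0,0.3],0,-1],
    [[0,0,0.3],0,-1],
    [[0,0,0],0,-1],
    [[0,-1,0],0,-1],
    [[0,-2,0],0,-1],
    [[0,-3,0],0,-1],
    [[0,-3,0],0,-1],
    [[0,-2,0],0,-1],
    [[0,0,0],0,-1],
  ],
)

```text
clock: 6.77
tool_pos: [0.6028, -0.0505, 0.0777]
orientation: [0.001, 1.0, -0.026, 0.0]
contact_force: [-4.5, -1.3, 14.8]
grip_width: 0.006
grasp_force: 7.0
```

```bash
cat >> h.py <<'E'
def pane(im,z=.0558):
    i=im.astype(int); g=(i[...,1]-i[...,0]>18)&(i[...,1]-i[...,2]>3)
    pp=np.argwhere(g)[:,::-1]; pp=pp[(pp[:,0]>140)&(pp[:,0]<325)&(pp[:,1]>105)&(pp[:,1]<225)]
    w=w2c(onplane('top',pp,z)); w=w[(abs(w[:,0])<.11)]
    h,e=np.histogram(w[:,1],bins=np.arange(-.2,.02,.004)); print('green y hist',[(round(a*1000),int(n)) for a,n in zip(e,h) if n>8])
E
python3 -c "
from h import *
pane(np.load('pics/top1.npz')['im']); pane(snap('top')[0]); go(c2w(0,-.036,.0777))"
```

```text
green y hist [(-196, 33), (-192, 140), (-4, 34), (0, 63), (4, 38), (8, 59)]
green y hist [(-4, 12), (0, 24)]
clock 6.8167 tcp [ 0.6028 -0.0505  0.0777] case [[-0.0012 -0.1619]] theta -0.0529 roll to go -0.0003 tilt [ 0.001 -0.001 -1.   ] F [-5.4 -2.2 13.1]
[0.61060727 0.07514979 0.0777    ] tool d (at case yaw) [np.float64(1.2), np.float64(-125.9), np.float64(-0.0)]
```

Request:
move_arm(
  plan=[
    [[0,-2,0],0,-1],
    [[0,-4,0],0,-1],
    [[0,-4,0],0,-1],
    [[0,-4,0],0,-1],
    [[0,-4,0],0,-1],
    [[0,-4,0],0,-1],
    [[0,-4,0],0,-1],
    [[0,-4,0],0,-1],
  ],
)

```text
clock: 7.48
tool_pos: [0.6044, -0.0209, 0.0777]
orientation: [0.001, 1.0, -0.027, 0.001]
contact_force: [-5.9, -4.3, 14.6]
grip_width: 0.006
grasp_force: 6.9
```

```bash
python3 -c "
from h import *
im,_=snap('top','t2.png'); pane(im); im,_=snap('side'); cv2.imwrite('pics/s2.png',cv2.resize(im[180:320,180:400],None,fx=3,fy=3)[:,:,::-1]); go()"
```

```text
green y hist []
clock 7.5833 tcp [ 0.6044 -0.0201  0.0777] case [[-0.0012 -0.1315]] theta -0.0527 roll to go -0.0001 tilt [ 0.001 -0.001 -1.   ] F [-5.6 -0.3 13.5]
```

View pics/s2.png

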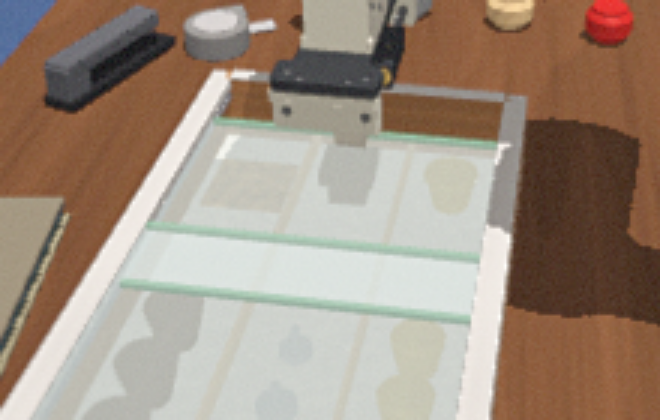

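The side crop shows the pane's right edge (crop row ~130) clear of the end wall and its back edge passing under the fixed pane (row ~285): the glass follows the fingers. Continuing.

Request:
move_arm(
  plan=[
    [[0,-2,0],0,-1],
    [[0,-4,0],0,-1],
    [[0,-5,0],0,-1],
    [[0,-5,0],0,-1],
    [[0,-5,0],0,-1],
    [[0,-5,0],0,-1],
    [[0,-5,0],0,-1],
    [[0,-5,0],0,-1],
    [[0,-5,0],0,-1],
    [[0,-4,0],0,-1],
    [[0,-2,0],0,-1],
    [[0,0,0],0,-1],
  ],
)

```text
clock: 8.58
tool_pos: [0.607, 0.0268, 0.0777]
orientation: [0.001, 1.0, -0.026, 0.001]
contact_force: [-5.1, -1.3, 14.3]
grip_width: 0.004
grasp_force: 7.0
```

Request:
move_arm(
  plan=[
    [[0,-2,0],0,-1],
    [[0,-4,0],0,-1],
    [[0,-5,0],0,-1],
    [[0,-5,0],0,-1],
    [[0,-5,0],0,-1],
    [[0,-5,0],0,-1],
    [[0,-5,0],0,-1],
    [[0,-5,0],0,-1],
    [[0,-5,0],0,-1],
    [[0,-4,0],0,-1],
    [[0,-2,0],0,-1],
    [[0,0,0],0,-1],
  ],
)

```text
clock: 9.58
tool_pos: [0.6096, 0.0738, 0.0777]
orientation: [0.0, 1.0, -0.026, 0.001]
contact_force: [-5.2, -2.0, 14.4]
grip_width: 0.006
grasp_force: 6.8
```

```bash
python3 -c "
from h import *
im,_=snap('top','t3.png'); pane(im); go(c2w(0,-.036,.0777))"
```

```text
green y hist [(-60, 40)]
clock 9.6333 tcp [0.6096 0.0738 0.0777] case [[-0.001  -0.0374]] theta -0.0529 roll to go -0.0003 tilt [ 0.001 -0.001 -1.   ] F [-4.9 -1.1 14. ]
[0.61060727 0.07514979 0.0777    ] tool d (at case yaw) [np.float64(1.0), np.float64(-1.4), np.float64(-0.0)]
```

View pics/t3.png

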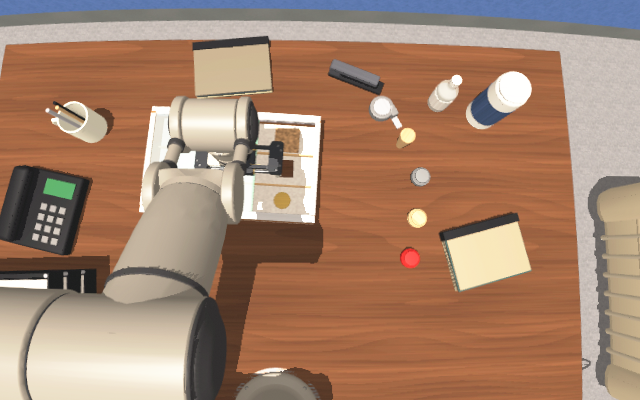

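Glass is about 140 mm open (edge at case y ≈ -58); cork pad at (287,140) is uncovered. Lift and go to the bun foot.

```bash
python3 -c "
from h import *
go([.6096,.0738,.17],[.4875,-.352,.12],[.4875,-.352,.028])"
```

```text
clock 9.6333 tcp [0.6096 0.0738 0.0777] case [[-0.001  -0.0374]] theta -0.0529 roll to go -0.0003 tilt [ 0.001 -0.001 -1.   ] F [-4.9 -1.1 14. ]
[0.6096, 0.0738, 0.17] tool d (at case yaw) [np.float64(0.1), np.float64(0.0), np.float64(-92.3)]
[0.4875, -0.352, 0.12] tool d (at case yaw) [np.float64(-99.5), np.float64(431.6), np.float64(50.0)]
[0.4875, -0.352, 0.028] tool d (at case yaw) [np.float64(0.0), np.float64(-0.0), np.float64(92.0)]
```

Request:
move_arm(
  plan=[
    [[0,0,-2],0,-1],
    [[0,0,-10],0,-1],
    [[0,0,-20],0,-1],
    [[0,0,-30],0,-1],
    [[0,0,-30],0,0],
  ],
)

```text
clock: 10.05
tool_pos: [0.6087, 0.074, 0.1684]
orientation: [0.0, 1.0, -0.027, -0.001]
contact_force: [0.5, -0.2, 0.1]
grip_width: 0.038
grasp_force: 0.0
```

Request:
move_arm(
  plan=[
    [[-3,14,0],0,0.6],
    [[-6,28,0],0,0.6],
    [[-7,30,0],0,0.6],
    [[-7,30,0],0,0.6],
    [[-7,30,0],0,0.6],
    [[-7,30,0],0,0.6],
    [[-7,30,0],0,0.6],
    [[-7,30,0],0,0.6],
    [[-7,30,0],0,0.6],
    [[-7,30,0],0,0.6],
    [[-7,30,0],0,0.6],
    [[-7,30,0],0,0.6],
  ],
)

```text
clock: 11.05
tool_pos: [0.5114, -0.2649, 0.168]
orientation: [0.0, 1.0, -0.027, -0.0]
contact_force: [-0.0, 0.2, 0.4]
grip_width: 0.794
grasp_force: 0.0
```

Request:
move_arm(
  plan=[
    [[-7,30,10],0,0.6],
    [[-7,30,20],0,0.6],
    [[-6,20,15],0,0.6],
    [[0,10,5],0,0.6],
    [[0,0,0],0,0.6],
    [[0,0,0],0,0.6],
    [[0,0,0],0,0.6],
  ],
)

```text
clock: 11.63
tool_pos: [0.4884, -0.3512, 0.119]
orientation: [0.0, 1.0, -0.026, 0.001]
contact_force: [0.9, 1.1, 0.4]
grip_width: 0.798
grasp_force: 0.0
```

```bash
python3 -c "
from h import *
im,_=snap('top','t4.png'); pane(im); im,_=snap('side'); cv2.imwrite('pics/s4.png',cv2.resize(im[100:300,230:430],None,fx=3,fy=3)[:,:,::-1]); go([.4875,-.352,.028]); print(get_obs()['grip_width'])"
```

```text
green y hist [(-60, 108), (-56, 84), (-4, 50), (0, 98)]
clock 11.7333 tcp [ 0.4885 -0.3511  0.1192] case [[-0.0996 -0.4681]] theta -0.0514 roll to go 0.0012 tilt [ 0.001 -0.001 -1.   ] F [ 0.9  0.  -0.1]
[0.4875, -0.352, 0.028] tool d (at case yaw) [np.float64(-0.9), np.float64(1.0), np.float64(91.2)]
0.8014198723750119
```

View pics/s4.png

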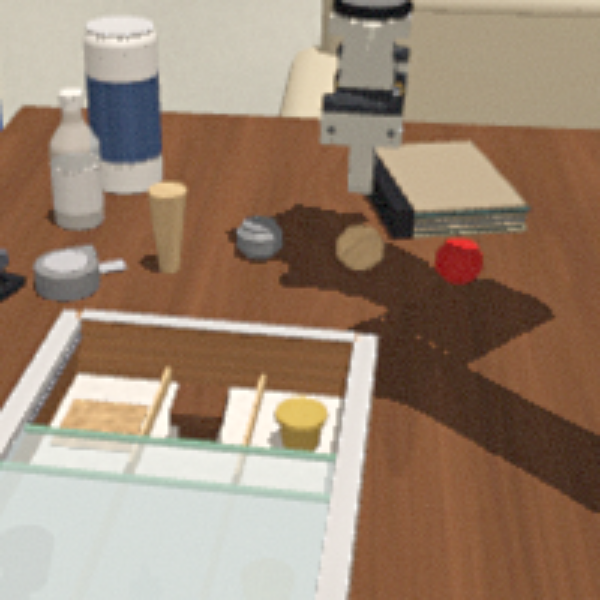

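The fingers hang over the pale bun foot (crop (360,247)), clear of the grey and red ones; pane edge at -58 mm, pad free at left. Descend and grasp.

Request:
move_arm(
  plan=[
    [[-1,1,10],0,0.6],
    [[0,0,20],0,0.6],
    [[0,0,20],0,0.6],
    [[0,0,20],0,0.6],
    [[0,0,12],0,0.6],
    [[0,0,6],0,0.6],
    [[0,0,3],0,0.6],
    [[0,0,0],0,0.6],
    [[0,0,0],0,-1],
    [[0,0,0],0,-1],
    [[0,0,0],0,-1],
    [[0,0,0],0,-1],
  ],
)

```text
clock: 12.73
tool_pos: [0.4867, -0.3534, 0.0277]
orientation: [0.0, 1.0, -0.027, 0.0]
contact_force: [-1.2, 2.0, 0.9]
grip_width: 0.557
grasp_force: 0.4
```

Request:
move_arm(
  plan=[
    [[0,0,0],0,-1],
    [[0,0,0],0,-1],
    [[0,0,0],0,-1],
  ],
)

```text
clock: 12.98
tool_pos: [0.4866, -0.3533, 0.0276]
orientation: [0.0, 1.0, -0.027, 0.0]
contact_force: [-1.3, 2.3, 4.8]
grip_width: 0.511
grasp_force: 30.0
```

Request:
move_arm(
  plan=[
    [[0,0,-3],0,-1],
    [[0,0,-10],0,-1],
    [[0,0,-20],0,-1],
    [[0,0,-25],0,-1],
    [[0,0,-25],0,-1],
    [[0,0,-20],0,-1],
    [[0,0,-12],0,-1],
    [[0,0,0],0,-1],
  ],
)

```text
clock: 13.65
tool_pos: [0.4876, -0.3542, 0.1458]
orientation: [0.002, 1.0, -0.027, 0.002]
contact_force: [0.8, -0.2, 1.0]
grip_width: 0.513
grasp_force: 30.0
```

```bash
python3 -c "
from h import *
im,_=snap('side'); cv2.imwrite('pics/s5.png',cv2.resize(im[110:210,300:400],None,fx=5,fy=5)[:,:,::-1]); go(c2w(.079,-.1275,.143),c2w(.079,-.1275,.0131+.0277)); print(get_obs()['grip_width'],get_obs()['grasp_force'])"
```

```text
clock 13.7 tcp [ 0.487  -0.3536  0.1438] case [[-0.1009 -0.4707]] theta -0.0532 roll to go -0.0006 tilt [ 0.002 -0.002 -1.   ] F [ 0.1 -0.8 -1.2]
[ 0.68468733 -0.02037714  0.143     ] tool d (at case yaw) [np.float64(179.9), np.float64(-343.2), np.float64(0.8)]
[ 0.68468733 -0.02037714  0.0408    ] tool d (at case yaw) [np.float64(0.0), np.float64(-0.0), np.float64(102.2)]
0.5118138128066817 29.99986959330272
```

View pics/s5.png

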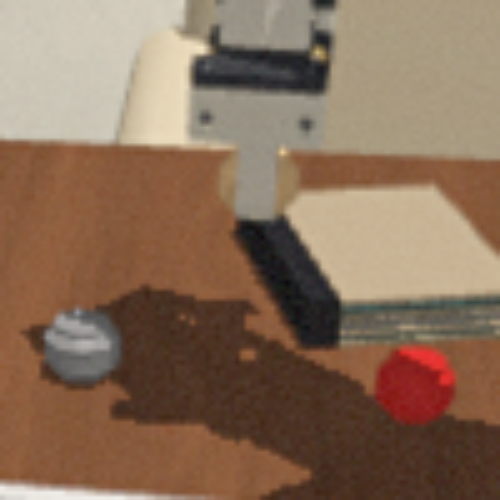

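Bun foot is held centred between the fingers (crop (257,182)), upright, and the grey and red ones are untouched. Carry it to the pad.

Request:
move_arm(
  plan=[
    [[5,-10,0],0,-1],
    [[10,-19,0],0,-1],
    [[12,-23,0],0,-1],
    [[12,-23,0],0,-1],
    [[12,-23,0],0,-1],
    [[12,-23,0],0,-1],
    [[12,-23,0],0,-1],
    [[12,-23,0],0,-1],
    [[12,-23,0],0,-1],
    [[12,-23,0],0,-1],
    [[12,-23,0],0,-1],
    [[12,-23,0],0,-1],
  ],
)

```text
clock: 14.7
tool_pos: [0.6347, -0.0993, 0.1401]
orientation: [-0.0, 1.0, -0.026, -0.002]
contact_force: [0.6, -0.3, -1.1]
grip_width: 0.51
grasp_force: 30.0
```

Request:
move_arm(
  plan=[
    [[12,-23,0],0,-1],
    [[12,-23,0],0,-1],
    [[12,-23,0],0,-1],
    [[8,-14,0],0,-1],
    [[1,-1,0],0,-1],
    [[0,0,0],0,-1],
    [[0,0,0],0,-1],
  ],
)

```text
clock: 15.28
tool_pos: [0.6835, -0.0203, 0.1407]
orientation: [0.0, 1.0, -0.027, -0.001]
contact_force: [-0.6, -1.0, -0.4]
grip_width: 0.512
grasp_force: 30.0
```

```bash
python3 -c "
from h import *
im,_=snap('side'); cv2.imwrite('pics/s6.png',cv2.resize(im[130:290,200:380],None,fx=4,fy=3.7)[:,:,::-1]) 
go(c2w(.079,-.1275,.143),c2w(.079,-.1275,.0131+.0277)); print(get_obs()['grip_width'])"
```

```text
clock 15.3333 tcp [ 0.6836 -0.0208  0.1411] case [[ 0.0779 -0.128 ]] theta -0.0538 roll to go -0.0012 tilt [-0.002 -0.    -1.   ] F [ 0.2  0.1 -1. ]
[ 0.68468733 -0.02037714  0.143     ] tool d (at case yaw) [np.float64(1.1), np.float64(-0.5), np.float64(-1.9)]
[ 0.68468733 -0.02037714  0.0408    ] tool d (at case yaw) [np.float64(0.0), np.float64(-0.0), np.float64(102.2)]
0.5118764301810557
```

View pics/s6.png

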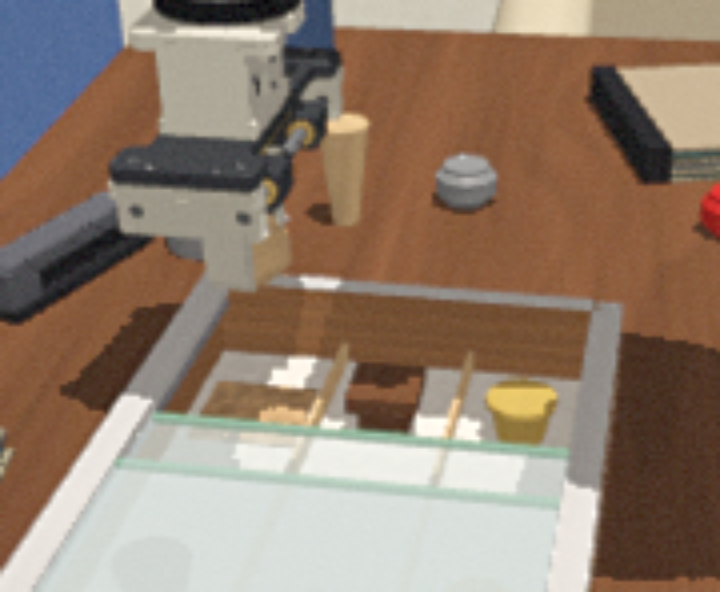

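The bun foot hangs over the far bay with the cork pad (crop (255,400)), clear of the pane edge. Descend.

Request:
move_arm(
  plan=[
    [[1,0,6],0,-1],
    [[0,0,12],0,-1],
    [[0,0,15],0,-1],
    [[0,0,15],0,-1],
    [[0,0,15],0,-1],
    [[0,0,13],0,-1],
    [[0,0,10],0,-1],
    [[0,0,6],0,-1],
    [[0,0,3],0,-1],
    [[0,0,2],0,-1],
    [[0,0,0],0,-1],
    [[0,0,0],0,-1],
  ],
)

```text
clock: 16.33
tool_pos: [0.6858, -0.0202, 0.0457]
orientation: [0.0, 1.0, -0.027, 0.001]
contact_force: [-0.1, 0.7, 0.1]
grip_width: 0.508
grasp_force: 30.0
```

```bash
python3 -c "
from h import *
go(c2w(.079,-.1275,.0131+.0277))"
```

```text
clock 16.3333 tcp [ 0.6858 -0.0202  0.0457] case [[ 0.0801 -0.1273]] theta -0.0532 roll to go -0.0006 tilt [ 0.001 -0.    -1.   ] F [-0.1  0.7  0.1]
[ 0.68468733 -0.02037714  0.0408    ] tool d (at case yaw) [np.float64(-1.1), np.float64(0.2), np.float64(4.9)]
```

Request:
move_arm(
  plan=[
    [[0,0,2],0,-1],
    [[0,0,1.5],0,-1],
    [[0,0,0.5],0,-1],
    [[0,0,0],0,-1],
    [[0,0,0],0,-1],
  ],
)

```text
clock: 16.75
tool_pos: [0.6854, -0.0202, 0.0411]
orientation: [0.0, 1.0, -0.027, 0.0]
contact_force: [0.2, 0.3, -0.2]
grip_width: 0.51
grasp_force: 30.0
```

Request:
move_arm(
  plan=[
    [[0,0,0.5],0,-1],
    [[0,0,0],0,-1],
    [[0,0,0],0,-1],
  ],
)

```text
clock: 17.0
tool_pos: [0.6855, -0.0202, 0.0407]
orientation: [0.0, 1.0, -0.027, 0.0]
contact_force: [0.0, -0.3, 0.4]
grip_width: 0.508
grasp_force: 30.0
```

Request:
move_arm(
  plan=[
    [[0,0,0.4],0,-1],
    [[0,0,0],0,-1],
    [[0,0,0],0,-1],
  ],
)

```text
clock: 17.25
tool_pos: [0.6855, -0.0202, 0.0406]
orientation: [0.0, 1.0, -0.027, 0.0]
contact_force: [-0.9, 0.8, 5.3]
grip_width: 0.512
grasp_force: 30.0
```

Request:
move_arm(
  plan=[
    [[0,0,0.4],0,-1],
    [[0,0,0],0,-1],
    [[0,0,0],0,-1],
  ],
)

```text
clock: 17.5
tool_pos: [0.6855, -0.0202, 0.0406]
orientation: [0.0, 1.0, -0.027, 0.0]
contact_force: [-3.4, 0.3, 6.7]
grip_width: 0.515
grasp_force: 30.0
```

Seated on the pad (6 N). Release, opening only to about 60 mm, and lift.

Request:
move_arm(
  plan=[
    [[0,0,-0.4],0,-1],
    [[0,0,0],0,0.1],
    [[0,0,0],0,0.2],
    [[0,0,0],0,0.3],
    [[0,0,0],0,0.3],
    [[0,0,-3],0,0.3],
    [[0,0,-10],0,0.3],
    [[0,0,-20],0,0.3],
    [[0,0,-25],0,0.3],
    [[0,0,-25],0,0.3],
    [[0,0,-20],0,0.3],
    [[0,0,-10],0,0],
  ],
)

```text
clock: 18.5
tool_pos: [0.6867, -0.0204, 0.1575]
orientation: [0.0, 1.0, -0.027, 0.003]
contact_force: [-0.1, 0.3, 0.6]
grip_width: 0.61
grasp_force: 0.0
```

Request:
move_arm(
  plan=[
    [[-10,-10,0],0,-1],
    [[-15,-15,0],0,-1],
    [[-20,-25,0],0,-1],
    [[-20,-25,0],0,-1],
    [[-14,-18,0],0,-1],
    [[0,0,0],0,-1],
    [[0,0,0],0,-1],
  ],
)

```text
clock: 19.08
tool_pos: [0.611, 0.0778, 0.1534]
orientation: [0.0, 1.0, -0.026, 0.0]
contact_force: [0.1, -0.2, 0.0]
grip_width: 0.122
grasp_force: 0.0
```

```bash
python3 -c "
from h import *
im,_=snap('side'); a=im[180:300,220:370]
t,_=snap('top'); pane(t); b=t[95:235,230:330]
cv2.imwrite('pics/s7.png',np.hstack([cv2.resize(a,(500,400)),cv2.resize(b,(286,400))])[:,:,::-1]) 
go(c2w(0,-.033,.0777))"
```

```text
green y hist [(-60, 93), (-56, 24)]
clock 19.1833 tcp [0.612  0.0763 0.1532] case [[ 0.0013 -0.0348]] theta -0.0533 roll to go -0.0007 tilt [ 0.001 -0.    -1.   ] F [ 0.5  0.1 -1.1]
[0.610765   0.07814564 0.0777    ] tool d (at case yaw) [np.float64(-1.3), np.float64(-1.8), np.float64(75.5)]
```

View pics/s7.png

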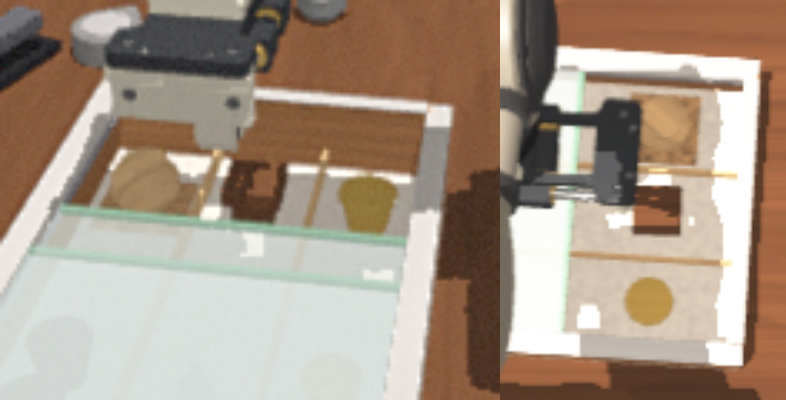

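The bun foot stands upright, centred on the cork pad (left (145,185), right (668,118)). Now press the glass again near its edge.

Request:
move_arm(
  plan=[
    [[-1,-2,6],0,-1],
    [[0,0,14],0,-1],
    [[0,0,18],0,-1],
    [[0,0,16],0,-1],
    [[0,0,10],0,-1],
    [[0,0,5],0,-1],
    [[0,0,1],0,-1],
    [[0,0,0],0,-1],
    [[0,0,0],0,-1],
  ],
)

```text
clock: 19.93
tool_pos: [0.6112, 0.0788, 0.0839]
orientation: [0.0, 1.0, -0.027, 0.001]
contact_force: [0.5, -0.5, 0.5]
grip_width: 0.005
grasp_force: 0.0
```

Request:
move_arm(
  plan=[
    [[0,0,2],0,-1],
    [[0,0,2],0,-1],
    [[0,0,1],0,-1],
    [[0,0,0],0,-1],
    [[0,0,0],0,-1],
  ],
)

```text
clock: 20.35
tool_pos: [0.6105, 0.0789, 0.0782]
orientation: [0.0, 1.0, -0.027, 0.0]
contact_force: [-0.2, 0.4, -0.4]
grip_width: 0.005
grasp_force: 0.0
```

Request:
move_arm(
  plan=[
    [[0,0,0.5],0,-1],
    [[0,0,0],0,-1],
    [[0,0,0],0,-1],
  ],
)

```text
clock: 20.6
tool_pos: [0.6107, 0.0789, 0.0778]
orientation: [0.0, 1.0, -0.027, 0.0]
contact_force: [-0.4, -0.4, 2.3]
grip_width: 0.006
grasp_force: 0.9
```

Request:
move_arm(
  plan=[
    [[0,0,0.4],0,-1],
    [[0,0,0.4],0,-1],
    [[0,0,0.3],0,-1],
    [[0,0,0.3],0,-1],
    [[0,0,0],0,-1],
    [[0,0,0],0,-1],
  ],
)

```text
clock: 21.1
tool_pos: [0.6108, 0.0789, 0.0777]
orientation: [0.0, 1.0, -0.027, 0.001]
contact_force: [-3.3, 0.0, 10.8]
grip_width: 0.004
grasp_force: 5.4
```

Request:
move_arm(
  plan=[
    [[0,0,0.3],0,-1],
    [[0,0,0.3],0,-1],
    [[0,0,0],0,-1],
    [[0,2,0],0,-1],
    [[0,4,0],0,-1],
    [[0,5,0],0,-1],
    [[0,5,0],0,-1],
    [[0,5,0],0,-1],
    [[0,5,0],0,-1],
    [[0,4,0],0,-1],
    [[0,2,0],0,-1],
    [[0,0,0],0,-1],
  ],
)

```text
clock: 22.1
tool_pos: [0.609, 0.0473, 0.0777]
orientation: [-0.0, 1.0, -0.027, 0.001]
contact_force: [-5.2, 1.5, 14.3]
grip_width: 0.005
grasp_force: 7.2
```

Request:
move_arm(
  plan=[
    [[0,2,0],0,-1],
    [[0,4,0],0,-1],
    [[0,5,0],0,-1],
    [[0,5,0],0,-1],
    [[0,5,0],0,-1],
    [[0,5,0],0,-1],
    [[0,5,0],0,-1],
    [[0,5,0],0,-1],
    [[0,5,0],0,-1],
    [[0,4,0],0,-1],
    [[0,2,0],0,-1],
    [[0,0,0],0,-1],
  ],
)

```text
clock: 23.1
tool_pos: [0.6065, 0.0002, 0.0776]
orientation: [-0.0, 1.0, -0.027, 0.001]
contact_force: [-6.2, 2.7, 14.8]
grip_width: 0.004
grasp_force: 7.4
```

```bash
python3 -c "
from h import *
pane(snap('top')[0]); go()
i=snap('side')[0].astype(int); g=(i[...,1]-i[...,0]>12)&(i[...,1]-i[...,2]>3); pp=np.argwhere(g)[:,::-1]; w=w2c(onplane('side',pp,.0558)); k=(abs(w[:,0])<.1)&(abs(w[:,1]+.1)<.12); h,e=np.histogram(w[k,1],bins=np.arange(-.22,.03,.004)); print([(round(a*1000),int(n)) for a,n in zip(e,h) if n>5])"
```

```text
green y hist [(-136, 19)]
clock 23.15 tcp [6.065e-01 3.000e-04 7.770e-02] case [[-0.0002 -0.111 ]] theta -0.0533 roll to go -0.0007 tilt [ 0.001  0.    -1.   ] F [-5.2  1.3 14.6]
[(-140, 10), (-136, 46), (-132, 47), (-128, 27), (-16, 37), (-12, 121), (-8, 124), (-4, 28)]
```

Request:
move_arm(
  plan=[
    [[0,2,0],0,-1],
    [[0,4,0],0,-1],
    [[0,5,0],0,-1],
    [[0,6,0],0,-1],
    [[0,6,0],0,-1],
    [[0,6,0],0,-1],
    [[0,6,0],0,-1],
    [[0,6,0],0,-1],
    [[0,6,0],0,-1],
    [[0,5,0],0,-1],
    [[0,2,0],0,-1],
    [[0,0,0],0,-1],
  ],
)

```text
clock: 24.2
tool_pos: [0.6035, -0.0539, 0.0776]
orientation: [-0.0, 1.0, -0.027, 0.0]
contact_force: [-5.7, 0.8, 14.7]
grip_width: 0.004
grasp_force: 7.5
```

Request:
move_arm(
  plan=[
    [[0,1,0],0,-1],
    [[0,1,0],0,-1],
    [[0,1,0],0,-1],
    [[0,0,0],0,-1],
  ],
)

```text
clock: 24.53
tool_pos: [0.6034, -0.0563, 0.0777]
orientation: [-0.0, 1.0, -0.027, 0.001]
contact_force: [-4.9, 3.8, 14.8]
grip_width: 0.005
grasp_force: 7.6
```

```bash
cat > sp.py <<'E'
from h import *
go(c2w(0,-.175,.0777))
i=snap('side')[0].astype(int); g=(i[...,1]-i[...,0]>12)&(i[...,1]-i[...,2]>3); pp=np.argwhere(g)[:,::-1]; w=w2c(onplane('side',pp,.0558)); k=(abs(w[:,0])<.1)&(abs(w[:,1]+.1)<.12); h,e=np.histogram(w[k,1],bins=np.arange(-.22,.03,.004)); print([(round(a*1000),int(n)) for a,n in zip(e,h) if n>5])
E
python3 sp.py
```

```text
clock 24.5333 tcp [ 0.6034 -0.0563  0.0777] case [[-0.0003 -0.1677]] theta -0.0532 roll to go -0.0006 tilt [ 0.001  0.001 -1.   ] F [-4.9  3.8 14.8]
[ 0.60329924 -0.06365796  0.0777    ] tool d (at case yaw) [np.float64(0.3), np.float64(7.3), np.float64(-0.0)]
[(-196, 15), (-192, 42), (-188, 60), (-184, 32), (-16, 49), (-12, 121), (-8, 124), (-4, 38), (4, 69), (8, 128), (12, 128), (16, 16)]
```

Request:
move_arm(
  plan=[
    [[0,1,0],0,-1],
    [[0,1,0],0,-1],
    [[0,1,0],0,-1],
    [[0,0,0],0,-1],
  ],
)

```text
clock: 24.92
tool_pos: [0.6032, -0.0593, 0.0777]
orientation: [-0.0, 1.0, -0.027, 0.001]
contact_force: [-5.2, 3.8, 15.2]
grip_width: 0.007
grasp_force: 7.6
```

Request:
move_arm(
  plan=[
    [[0,1,0],0,-1],
    [[0,0.5,0],0,-1],
    [[0,0,0],0,-1],
  ],
)

```text
clock: 25.17
tool_pos: [0.6032, -0.0604, 0.0777]
orientation: [-0.001, 1.0, -0.027, 0.001]
contact_force: [-5.1, 4.9, 15.3]
grip_width: 0.003
grasp_force: 7.7
```

Request:
move_arm(
  plan=[
    [[0,0.5,0],0,-1],
    [[0,0.5,0],0,-1],
    [[0,0,0],0,-1],
  ],
)

```text
clock: 25.42
tool_pos: [0.6032, -0.0605, 0.0776]
orientation: [-0.001, 1.0, -0.027, 0.001]
contact_force: [-4.2, 8.6, 15.8]
grip_width: 0.005
grasp_force: 7.8
```

The pane has butted against the wall (side force up from 4 to 9 N, no more motion). Lift off and check.

Request:
move_arm(
  plan=[
    [[0,0,-1],0,-1],
    [[0,0,-2],0,-1],
    [[0,0,-8],0,-1],
    [[0,0,-20],0,-1],
    [[0,0,-30],0,-1],
    [[0,0,-30],0,-1],
    [[-10,20,-30],0,-1],
    [[-20,30,-20],0,-1],
    [[-20,30,0],0,-1],
    [[-20,30,0],0,-1],
    [[-20,30,0],0,-1],
    [[-20,30,0],0,-1],
  ],
)

```text
clock: 26.42
tool_pos: [0.4829, -0.2276, 0.2171]
orientation: [0.0, 1.0, -0.027, 0.0]
contact_force: [0.1, -0.8, -0.6]
grip_width: 0.007
grasp_force: 0.0
```

Request:
move_arm(
  plan=[
    [[-20,30,0],0,-1],
    [[-20,30,0],0,-1],
    [[-20,30,0],0,-1],
    [[-10,20,0],0,-1],
    [[0,0,0],0,-1],
    [[0,0,0],0,-1],
  ],
)

```text
clock: 26.92
tool_pos: [0.4076, -0.3335, 0.2168]
orientation: [0.0, 1.0, -0.028, 0.0]
contact_force: [0.5, 0.6, 0.2]
grip_width: 0.004
grasp_force: 0.0
```

```bash
python3 sp.py; python3 -c "
from h import *
im,_=snap('top'); pane(im); a=im[95:235,230:330]; s=snap('side')[0][180:300,220:370]
i=im.astype(int); 
cv2.imwrite('pics/t8.png',np.hstack([cv2.resize(s,(500,400)),cv2.resize(a,(286,400))])[:,:,::-1])"
```

```text
clock 26.9167 tcp [ 0.4076 -0.3335  0.2168] case [[-0.1812 -0.4547]] theta -0.0563 roll to go -0.0037 tilt [ 0. -0. -1.] F [0.5 0.6 0.2]
[ 0.60329924 -0.06365796  0.0777    ] tool d (at case yaw) [np.float64(181.2), np.float64(-279.7), np.float64(139.1)]
[(-200, 24), (-196, 68), (-192, 67), (-188, 35), (-16, 42), (-12, 121), (-8, 124), (-4, 36), (0, 61), (4, 128), (8, 128), (12, 12)]
green y hist [(-200, 28), (-196, 117), (-4, 32), (0, 112), (4, 49)]
```

View pics/t8.png

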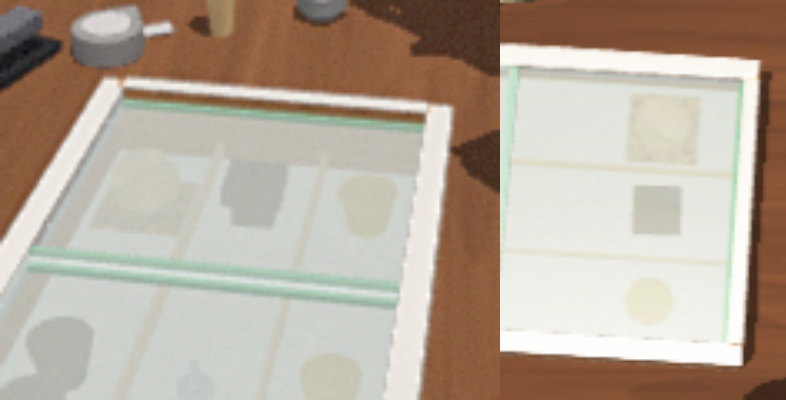

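The pane's green edge now touches the end wall in the top view (right part, column ~740). The bun foot stands on the pad under the glass, and the other samples have not moved.

```bash
python3 -c "
from workcell import *
print(finish_job())"
```

```text
the job is handed in; nothing more can be done
None
```

The job is handed in: the bun foot stands upright on the cork pad, the glass is shut against the right end wall, and the other samples are where they were; measured press was about 16 N, and it took about 27 s.

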